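# Snap the retaining clip onto the rotary table's spindle

### The arm

A 6-joint arm with a two-finger parallel gripper is mounted at the origin on the work surface. World frame = base frame: x ahead of the robot, y to its left, z up, the work surface at z = 0. Lengths are in m, angles in rad, forces in N, time in s.
With the tool pointing down it reaches from about 0.35 to 0.975 m from the base axis. Payload 4.9 kg.
Tool frame: the origin (TCP) lies on the mounting face of the last link; the fingertips stand 173 mm ahead of it and the grasp point (between the pads) lies 155 mm ahead of it; z points along the fingers, y is the direction in which the jaws open and shut (so a half turn about z gives the same grasp; the last joint's range is limited). The gripper opens to 85 mm and grips with 20 to 120 N. Pads are 22 mm wide; open, the fingers measure 114 mm over their backs; the gripper's body (76 mm by 85 mm) begins 54 mm behind the grasp point. The pads swing forward as they close: fully open they stand 13 mm farther back than shut.
Start: joints at [1.221, 0.053, 1.613, -0, 1.476, -0.119], TCP at [0.143, 0.608, 0.405] pointing down, gripper open.
Joint ranges: [-3.01, 3.01], [-1.01, 2.22], [0.06, 2.58], [-1.02, 4.17], [0.09, 2.62], [-3.14, 3.14]. Speed limits (rad/s): [2.57, 2.57, 3.14, 3.14, 3.14, 3.14].

### API

Orientations are given as a unit quaternion [w, x, y, z].
In Python, from plant import manip gives the robot as it stands.
- The arm moves only by the tool play_rows, never from a script. Its argument "increments" is a list of rows, each an object with "offset": the shift along the tool's x, y, z in mm, a list of three; "twist": the turn about the tool's z in rad; "grip": the opening, from 0 (shut) to 1 (fully open). In form: [{"offset": [dx, dy, dz], "twist": twist, "grip": grip}, ...]. A call has 1 to 5 rows; each row is the pose to reach, as a shift and turn from the pose commanded when the call began, along the tool's axes at that moment; what a row does not reach only later rows make up. A row lasts 1/12 s, in which the tool goes at most 41.7 mm and 7.16 degrees, less where a joint would pass 70% of its speed; a pose out of reach is approached as far as the arm can. A call with a gripper value outside its range is refused whole. The fingers move at their own pace and stop on an object; the grip force is fixed at half the most. Time passes only in rows, so rows that repeat a pose let the fingers close. It gives the time, the measured TCP pose, the force and the opening at its end, in the units of the state.
- manip.state(): the state, without advancing time (a new reading comes with each control period).
- manip.grab_frame(name): name is "scene" or "top"; returns the picture (400x640x3 uint8, blue, green, red); there is no depth.
- manip.get_calibration(name): a dict with "fx", "fy", "cx", "cy" (pixels), "T" (4x4, takes a point from camera to world coordinates). Camera axes: x right, y down, z forward; pixel columns grow to the right and rows downward; lengths in m; the calibration is good to about 2 mm. A picture is of the moment at which its call begins. get_calibration takes no time and is no camera call.
- manip.job_done(): hands the job in, once; it reports no verdict.
Trained networks look in the newest picture that a camera, given by its name, has taken for a name from the list of things; names that differ only in an ending like _2 or _b are one class to them, and where a whole thing is asked for, a point or a joint stands for the part that bears it (a point fixed in the world has none). Each returns a list of dicts, best first, with "p" (0 to 1); they miss things now and then, are a little off and sometimes report something else, mostly with a low value. They report only what shows in the picture. A call takes as long as a camera call. They do not tell look-alikes from the thing itself.
- manip.boxes_of(query, camera): "xyz" ([x, y, z] in m, in the coordinates of the camera as it stood for that picture, good to about 4 mm: the middle of the surface that is visible of it).
- manip.tip_of(query, camera): "xyz" ([x, y, z] in m, in the coordinates of the camera as it stood for that picture, good to about 4 mm: a listed point, or the origin of a listed thing).
The state is a dict: "time": time; "joint_pos": joint angles; "joint_vel": joint speeds; "joint_efforts": joint torques, N m; "tool_pos": TCP position; "tool_rot": TCP orientation; "contact_force": force on the tool from outside, world axes, zero at the start; "ft_torque": the same for the moment, N m; "gripper_width": opening from 0.0 (shut) to 1.0 (fully open).
Only numpy, scipy, OpenCV 4.12 (cv2) and the standard library are available. Lean on these libraries where they do the work, as an engineer would, in place of code of your own. Each camera call takes 0.05 s, during which the arm holds its last target. There are 200 camera calls.

### The job

Lay the big yellow-jawed spring clip flat on the green disc with its mouth towards the spindle, then, holding the fork tool, push the clip sideways into the spindle's groove with the fork until it snaps fully home; do not force it on with the fingers. Then lay the fork back in its wooden rest and let go, leaving the other things on the bench where they are.

Things in the scene. Friction and masses are not known exactly. Their poses are not given: they have to be found in the camera images.
- rotary: Fixed rotary table; origin on the bench under the spindle. Green disc on top, 230 mm diameter, upper face 85 mm above the bench. Two bolt heads, 15 mm high on 30 mm washers, stand on the disc 82 mm from the axis at +x and -x; so lanes to the spindle are free along +y and -y, but one of them has the tall stand outside the disc. Handwheel at +x reaches 218 mm from the axis, below 90 mm. Nothing turns.
- spindle_groove (a point): On the spindle's vertical axis, 6 mm above the green disc's face: where clip_seat goes. Axes as body rotary. On the disc stands the dark column of the groove, 32 mm diameter, 16 mm high, and on it a bright round head, 44 mm diameter, whose top is 38 mm above the disc.
- clip_seat (a point): Loose spring clip, 99 mm long, 60 mm wide, 0.17 kg, flat on a cork pad 12 mm thick. Point: centre of its round seat, 6 mm above its underside; +x out of its mouth, z up. Two yellow C jaws 12 mm thick, seat 34 mm across; flared tips reach 29 mm ahead. Jaws touch the column when this point is 26 mm from the axis, then spread (push of some 8 to 14 N), then snap shut as it reaches the axis.
- clip_rib (a point): Middle of the flat rear face of the clip's dark cross rib (60 mm wide, 20 mm high), 36 mm behind clip_seat, 10 mm above the clip's underside; axes as clip_seat. The fork's prongs press here, one on each side of the lug.
- clip_lug (a point): Centre of the clip's blue grip lug (14 mm wide along y, 26 mm high, 34 mm long along x, from the rib backwards), 13 mm above the clip's underside and 54 mm behind clip_seat; axes as clip_seat. Pinch it across its width.
- jaw_l (a joint): Opening of the clip's left jaw: 0 relaxed, grows as it is spread (about 0.11 rad while it passes over the column), sprung shut.
- jaw_r (a joint): Opening of the clip's right jaw, same meaning.
- fork_grip (a point): Loose fork tool, 160 mm long, 0.25 kg, starting in its rest. Point: in its red handle (22 mm wide, 24 mm high, from 55 mm behind to 45 mm ahead of the point), half-way up; +x to the prongs, z up. A steel yoke 44 mm wide is 45 to 57 mm ahead, from 18 mm below to 6 mm above the point.
- fork_tip (a point): Mid-way between the ends of the fork's two prongs, 105 mm ahead of fork_grip and 11 mm below it. Prongs: 48 mm long, 10 mm wide, 14 mm high (7 mm above and below this point), 24 mm apart inside, 44 mm over the outsides. They straddle the clip's lug and press on its rib.
- rest_cradle (a point): Fixed wooden rest, base 110 x 70 x 10 mm. Point: where fork_grip is when the fork lies in it, 42 mm above the bench; +x as the fork's. Saddles 10 mm thick, 42 mm behind and 30 mm ahead of the point, bear the handle's underside (12 mm below the point) between lips 34 mm apart that rise 14 mm above the saddle.
- stand: Fixed indicator stand: red 50 mm cube base, 16 mm post, dial on top, 200 mm tall in all, beside the green disc, blocking one lane; origin under its centre.
- stepblock: Fixed low dark step block 60 x 40 mm, 36 mm high, beside the green disc on the other side; origin under its centre.
- oilcan_mid (a point): copper-coloured oil can with a thin spout, 64 mm diameter, 165 mm tall, bystander; this point is on its axis 60 mm up
- jar_mid (a point): amber jar with steel cap, 68 mm diameter, 75 mm tall, bystander; this point is its centre
- hammer_mid (a point): hammer lying down, 200 mm long, bystander; this point is mid-way along it
- wrench_mid (a point): steel wrench lying down, 170 mm long, bystander; this point is mid-way along it
- vblock_mid (a point): dark steel V-block 60 x 45 x 40 mm, bystander; this point is its centre
- parallel_mid (a point): bright steel bar 100 x 20 x 35 mm high, bystander; this point is its centre
Mind the look-alikes: they are no part of the job. Leave any turquoise look-alike of the part that bears fork_grip alone.

How it is judged:
By the outcome, as a careful person would: the job done as asked, in the order asked, and still so for the second after the job is handed in, with the robot touching nothing.
It also fails if it takes over 72 s, if anything falls off the work surface, if the arm or the gripper's body presses on something with over 40 N, if the wrist force passes 120 N, or if a joint passes its speed limit or range.

## Working session

There is one attempt and no reset: what is moved stays moved. The work goes in short steps, Python scripts to look and compute and a tool call to move; the robot and the scene stay as the last step left them, time stands still between calls to the robot, and variables do not carry over. Pictures are saved under pics/ and viewed, about 8 in all and at most 12, crops included, and the job is handed in when it is done.

Besides the shell and the picture viewer there is one more tool, called as name(argument=value, ...) on one line, values as JSON. play_rows: Moves the arm, as the interface text tells. Its arguments: {"type":"object","properties":{"increments":{"type":"array"}},"required":["increments"]}

```bash
mkdir -p pics; ls
cat > h.py <<'E'
from plant import manip
import numpy as np, cv2
from scipy.spatial.transform import Rotation as R
def w(cam,p):
    T=np.array(manip.get_calibration(cam)["T"]); return (T@np.r_[p,1])[:3]
def tips(q,cam,f="tip_of"):
    return [(round(d["p"],2),w(cam,d["xyz"]).round(4).tolist()) for d in getattr(manip,f)(q,cam)]
def pose():
    s=manip.state(); q=s["tool_rot"]; return np.array(s["tool_pos"]),R.from_quat([q[1],q[2],q[3],q[0]]).as_matrix(),s
def off(target):  # world grasp-point target -> tool offset mm
    p,M,s=pose(); return (M.T@(np.array(target)-(p+M[:,2]*.155))*1000).round(1)
def px(cam,P):
    c=manip.get_calibration(cam);q=np.linalg.inv(np.array(c["T"]))@np.r_[P,1]
    return [round(c["fx"]*q[0]/q[2]+c["cx"]),round(c["fy"]*q[1]/q[2]+c["cy"])]
E
python3 - <<'E'
from h import *
for c in("scene","top"):
    cv2.imwrite(f"pics/{c}0.png",manip.grab_frame(c)); k=manip.get_calibration(c); print(c,k["fx"],np.array(k["T"]).round(3).tolist())
    for q in "rotary spindle_groove clip_seat clip_rib clip_lug fork_grip fork_tip rest_cradle stand stepblock".split():
        print(q,[(t,px(c,t[1])) for t in tips(q,c)])
p,M,s=pose(); print(M.round(3),s)
E
```

```text
pics
scene 481.03484128468307 [[-0.627, 0.663, -0.409, 1.134], [0.779, 0.537, -0.323, 0.489], [0.005, -0.521, -0.853, 1.315], [0.0, 0.0, 0.0, 1.0]]
rotary [((0.73, [0.7663, -0.228, 0.0103]), [214, 207]), ((0.72, [0.5824, 0.0167, -0.0025]), [313, 212])]
spindle_groove [((0.65, [0.5848, 0.0138, 0.0907]), [311, 197]), ((0.43, [0.3821, 0.1501, 0.0181]), [385, 189])]
clip_seat [((0.84, [0.5084, -0.3533, 0.0191]), [242, 134])]
clip_rib [((0.51, [0.4705, -0.359, 0.0208]), [249, 126])]
clip_lug [((0.66, [0.4552, -0.3615, 0.0225]), [251, 123])]
fork_grip [((0.96, [0.4703, 0.3604, 0.0412]), [428, 244]), ((0.71, [0.2662, 0.3779, 0.0131]), [466, 204]), ((0.41, [0.3923, -0.1602, 0.0206]), [308, 141])]
fork_tip [((0.82, [0.5762, 0.3628, 0.0301]), [408, 272]), ((0.8, [0.3582, 0.4284, 0.0103]), [466, 235]), ((0.71, [0.5845, 0.0133, -0.0055]), [312, 212])]
rest_cradle [((0.72, [0.4732, 0.3597, 0.0424]), [428, 244])]
stand [((0.87, [0.5252, -0.1346, -0.0002]), [288, 174])]
stepblock [((0.71, [0.6381, 0.1659, -0.0006]), [340, 252])]
top 431.46345219769427 [[0.023, -0.996, 0.089, 0.406], [-1.0, -0.022, 
[... 918 characters left out ...]
  ]] {'time': 1.1, 'joint_pos': array([ 1.22097262e+00,  5.26748337e-02,  1.61286506e+00,  3.51584922e-05,
        1.47602138e+00, -1.19030641e-01]), 'joint_vel': array([ 0.00049097,  0.00016271,  0.00146002, -0.00117202, -0.00029467,
       -0.00103504]), 'joint_efforts': array([-2.39615611e-04, -3.93705475e+01, -3.70457697e+01, -1.16427732e-04,
        7.38463241e-04,  5.46979166e-06]), 'tool_pos': array([0.14297811, 0.60841115, 0.40474009]), 'tool_rot': array([-1.33771101e-05,  1.15142245e-01,  9.93349014e-01,  1.93260436e-05]), 'contact_force': array([-0.43429733,  0.19240344,  0.74763257]), 'ft_torque': array([-0.03196751,  0.00715898, -0.00484023]), 'gripper_width': 1.0008890059654483}
```

```bash
python3 - <<'E'
import cv2
E
ls pics
```

```text
scene0.png
top0.png
```

View pics/scene0.png

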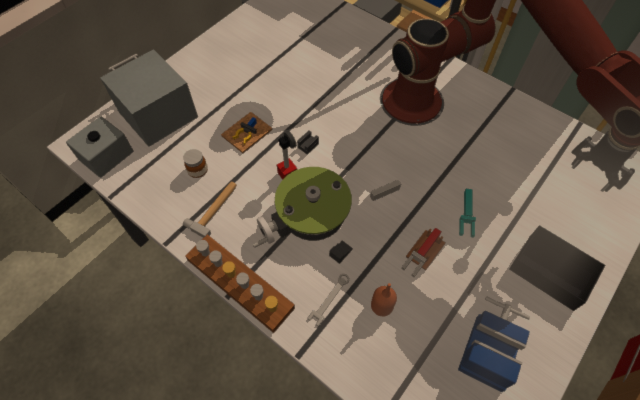

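View pics/top0.png

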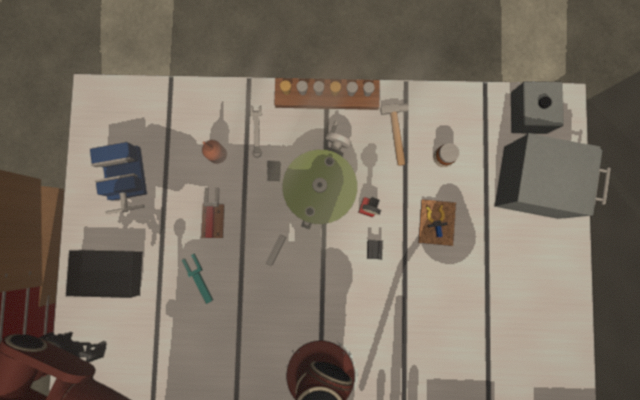

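The scene picture shows the clip on cork at (247,130), the red fork in its wooden rest at (428,245), the turquoise look-alike at (467,210) and the disc spindle at (313,192). The stand is at (287,165) and the step block at (341,252). In the top view the clip is at (437,222), the red fork at (212,215), the turquoise fork at (197,278) and the spindle at (320,185), with the handwheel at (338,143).
- **Fork candidates:** red (428,245), turquoise (467,210), and possibly the wrench (330,298). I choose the red one in the rest.
- **Clip candidates:** only the yellow/blue one at (247,130).

Next is a close crop to check this.

Run:
```python
from h import *
def crop(c,x,y,h=27):
    im=cv2.imread(f"pics/{c}0.png")[y-h:y+h,x-h:x+h]; im=cv2.convertScaleAbs(im,alpha=1.5)
    im=cv2.resize(im,(265,265),interpolation=cv2.INTER_CUBIC); cv2.putText(im,f"{c} {x-h},{y-h} x{265/2/h:.2f}",(3,12),0,.4,(255,255,255),1); return im
g=lambda c,l:np.hstack([crop(c,*a) for a in l])
cv2.imwrite("pics/c0.png",np.vstack([g("scene",[(247,132),(425,250),(310,200,48)]),g("top",[(437,222),(212,212),(322,180,48)])]))
# repeat detections on fresh frames
for n in range(3):
  for c in("scene","top"):
    manip.grab_frame(c)
    for q in "spindle_groove clip_seat clip_rib clip_lug fork_grip fork_tip rest_cradle stepblock".split():
        t=tips(q,c); print(c,q,t[:2])
```

```text
scene spindle_groove [(0.87, [0.5809, 0.0154, 0.0908]), (0.15, [0.3855, 0.1528, 0.0187])]
scene clip_seat [(0.59, [0.5053, -0.3527, 0.0181])]
scene clip_rib [(0.81, [0.4706, -0.3596, 0.0219]), (0.65, [0.5271, -0.1354, 0.0])]
scene clip_lug [(0.52, [0.4515, -0.3575, 0.0236]), (0.18, [0.6388, 0.1659, -0.0013])]
scene fork_grip [(0.83, [0.4694, 0.3617, 0.0423]), (0.77, [0.2659, 0.3783, 0.0149])]
scene fork_tip [(0.91, [0.579, 0.3603, 0.0306]), (0.6, [0.3614, 0.4287, 0.0102])]
scene rest_cradle [(0.63, [0.4771, 0.3567, 0.0416])]
scene stepblock [(0.83, [0.6354, 0.1681, 0.0008])]
top spindle_groove [(0.81, [0.5801, 0.0118, 0.0937])]
top clip_seat [(0.35, [0.4455, -0.3628, 0.0263])]
top clip_rib [(0.67, [0.7627, 0.2239, 0.0029]), (0.61, [0.4679, -0.3606, 0.0243])]
top clip_lug [(0.75, [0.4483, -0.3633, 0.0257])]
top fork_grip [(0.96, [0.2594, 0.3777, 0.0168]), (0.65, [0.4728, 0.3524, 0.0409])]
top fork_tip [(0.81, [0.3573, 0.4304, 0.0089]), (0.65, [0.5769, 0.3551, 0.0305])]
top rest_cradle [(0.83, [0.4707, 0.3551, 0.0403])]
top stepblock [(0.77, [0.636, 0.1606, 0.0004]), (0.65, [0.76, -0.2
[... 1421 characters left out ...]
0.0411])]
scene fork_tip [(0.76, [0.5784, 0.3621, 0.0268]), (0.68, [0.3605, 0.4283, 0.0115])]
scene rest_cradle [(0.62, [0.4748, 0.359, 0.0412])]
scene stepblock [(0.71, [0.6386, 0.1632, 0.0019]), (0.55, [0.5273, -0.1385, 0.0003])]
top spindle_groove []
top clip_seat [(0.58, [0.5067, -0.3587, 0.0169])]
top clip_rib [(0.69, [0.4667, -0.3612, 0.0238]), (0.49, [0.3798, 0.1461, 0.0144])]
top clip_lug [(0.73, [0.4476, -0.3646, 0.0254])]
top fork_grip [(0.97, [0.474, 0.3567, 0.0433]), (0.96, [0.2595, 0.3782, 0.0165])]
top fork_tip [(0.76, [0.3584, 0.4291, 0.0094])]
top rest_cradle [(0.65, [0.4695, 0.3556, 0.0379])]
top stepblock [(0.48, [0.6351, 0.1622, -0.0012]), (0.18, [0.3779, 0.1438, 0.0112])]
```

View pics/c0.png

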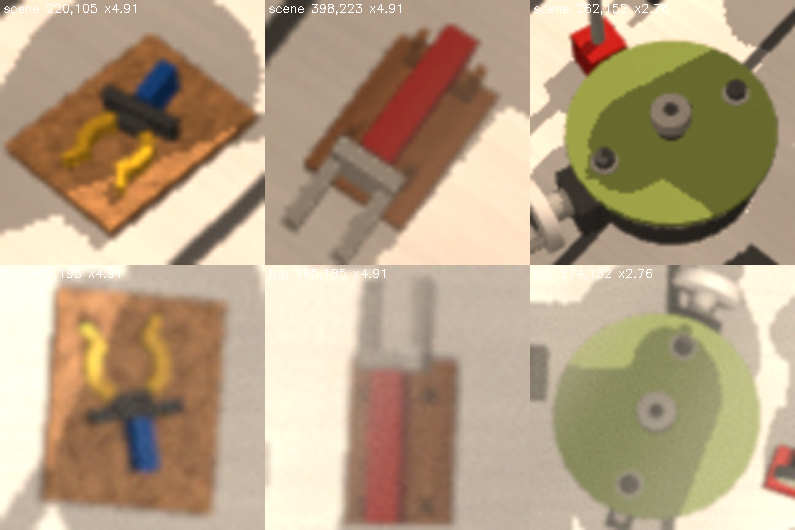

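The crops confirm both choices: the yellow-jawed clip with its blue lug on the right-hand edge of the cork, mouth towards about +x, and the red fork in its rest, prongs towards +x.

Working numbers:

| Thing | World position (m) | Notes |
|---|---|---|
| Spindle | (.581, .014) | rotary yaw about −20°, from bolt pixels |
| Free lane | direction (.35, .94) | on the step-block side |
| Lug | (.451, −.3615) | clip yaw about 9° |
| Fork grip | (.4715, .358) | z .042, yaw about 0.5° |

All heights agree with the text. I'm moving towards the clip.

play_rows(increments=[{"offset": [-30,-21,-6],"twist": 0,"grip": 1},{"offset": [-59,-42,-12],"twist": 0,"grip": 1},{"offset": [-88,-63,-18],"twist": 0,"grip": 1},{"offset": [-118,-84,-24],"twist": 0,"grip": 1},{"offset": [-147,-105,-30],"twist": 0,"grip": 1}])

```text
time: 4.22
tool_pos: [0.2628, 0.4712, 0.4351]
tool_rot: [0.0, 0.115, 0.993, 0.0]
contact_force: [1.1, -0.1, -0.2]
gripper_width: 1.003
```

play_rows(increments=[{"offset": [-30,-21,0],"twist": 0,"grip": 1},{"offset": [-59,-42,0],"twist": 0,"grip": 1},{"offset": [-88,-63,0],"twist": 0,"grip": 1},{"offset": [-118,-84,0],"twist": 0,"grip": 1},{"offset": [-147,-105,0],"twist": 0,"grip": 1}])

```text
time: 4.63
tool_pos: [0.3819, 0.3352, 0.435]
tool_rot: [0.0, 0.115, 0.993, 0.0]
contact_force: [0.8, 0.3, -0.7]
gripper_width: 1.0
```

play_rows(increments=[{"offset": [-30,-21,0],"twist": -0.08,"grip": 1},{"offset": [-59,-42,0],"twist": -0.16,"grip": 1},{"offset": [-88,-63,0],"twist": -0.24,"grip": 1},{"offset": [-118,-84,0],"twist": -0.32,"grip": 1},{"offset": [-147,-105,0],"twist": -0.389,"grip": 1}])

```text
time: 5.05
tool_pos: [0.5011, 0.1992, 0.435]
tool_rot: [0.0, -0.081, 0.997, 0.0]
contact_force: [0.3, 0.2, 0.3]
gripper_width: 1.0
```

```bash
cat >> h.py <<'E'
def where():
    p,M,s=pose(); print("t",s["time"],"grasp",(p+M[:,2]*.155).round(4),"yang",np.degrees(np.arctan2(M[1,1],M[0,1])).round(2),"z",M[:,2].round(3),"F",np.round(s["contact_force"],1),"g",round(s["gripper_width"],3),"q6",s["joint_pos"][5].round(2))
E
python3 -c "
from h import *
where();print(off([.451,-.3615,.25]))"
```

```text
t 5.05 grasp [0.5012 0.1993 0.28  ] yang 99.26 z [ 0.001  0.    -1.   ] F [0.3 0.2 0.3] g 1.0 q6 -1.49
[ 139.9 -545.4   29.8]
```

play_rows(increments=[{"offset": [9,-36,0],"twist": 0,"grip": 1},{"offset": [19,-73,0],"twist": 0,"grip": 1},{"offset": [28,-109,0],"twist": 0,"grip": 1},{"offset": [37,-145,0],"twist": 0,"grip": 1},{"offset": [47,-182,0],"twist": 0,"grip": 1}])

```text
time: 5.47
tool_pos: [0.482, 0.0122, 0.4349]
tool_rot: [0.0, -0.079, 0.997, -0.0]
contact_force: [1.0, -0.9, 0.1]
gripper_width: 1.001
```

play_rows(increments=[{"offset": [9,-36,0],"twist": 0,"grip": 1},{"offset": [19,-73,0],"twist": 0,"grip": 1},{"offset": [28,-109,0],"twist": 0,"grip": 1},{"offset": [37,-145,0],"twist": 0,"grip": 0.7},{"offset": [47,-182,0],"twist": 0,"grip": 0.6}])

```text
time: 5.88
tool_pos: [0.4641, -0.175, 0.435]
tool_rot: [0.0, -0.079, 0.997, -0.0]
contact_force: [0.8, 0.1, -0.5]
gripper_width: 0.746
```

play_rows(increments=[{"offset": [9,-36,0],"twist": 0,"grip": 0.6},{"offset": [19,-73,0],"twist": 0,"grip": 0.6},{"offset": [28,-109,0],"twist": 0,"grip": 0.6},{"offset": [37,-145,0],"twist": 0,"grip": 0.6},{"offset": [47,-182,0],"twist": 0,"grip": 0.6}])

```text
time: 6.3
tool_pos: [0.4465, -0.3623, 0.4349]
tool_rot: [0.0, -0.079, 0.997, -0.0]
contact_force: [1.0, 0.3, 0.3]
gripper_width: 0.601
```

play_rows(increments=[{"offset": [0,0,40],"twist": 0,"grip": 0.6},{"offset": [0,0,80],"twist": 0,"grip": 0.6},{"offset": [0,0,120],"twist": 0,"grip": 0.6},{"offset": [0,0,160],"twist": 0,"grip": 0.6},{"offset": [0,0,180],"twist": 0,"grip": 0.6}])

```text
time: 6.72
tool_pos: [0.4454, -0.3591, 0.2489]
tool_rot: [-0.002, -0.079, 0.997, 0.003]
contact_force: [-0.3, 0.5, -0.7]
gripper_width: 0.597
```

```bash
python3 -c "
from h import *
where();print(off([.451,-.3615,.035]))
a=[]
for c in('scene','top'):
    cv2.imwrite(f'pics/{c}1.png',manip.grab_frame(c)); P=px(c,[.451,-.3615,.04]); im=cv2.imread(f'pics/{c}1.png'); x,y=P
    a.append(cv2.convertScaleAbs(cv2.resize(im[y-40:y+40,x-40:x+40],(400,400),interpolation=2),alpha=1.4))
    print(c,P,tips('clip_lug',c),tips('clip_rib',c),tips('clip_seat',c))
cv2.imwrite('pics/c1.png',np.hstack(a))"
```

```text
t 6.7167 grasp [ 0.4445 -0.3583  0.0939] yang 99.04 z [-0.005  0.006 -1.   ] F [-0.3  0.5 -0.7] g 0.597 q6 -2.54
[-6.2 -4.6 58.9]
scene [251, 119] [(0.7, [0.4517, -0.358, 0.0211])] [(0.71, [0.4744, -0.358, 0.0211])] [(0.5, [0.5069, -0.3512, 0.0211]), (0.21, [0.7014, -0.3788, 0.0339])]
top [439, 231] [(0.46, [0.4511, -0.3637, 0.0231])] [(0.79, [0.4685, -0.3607, 0.0276])] [(0.56, [0.5064, -0.3569, 0.0181])]
```

View pics/c1.png

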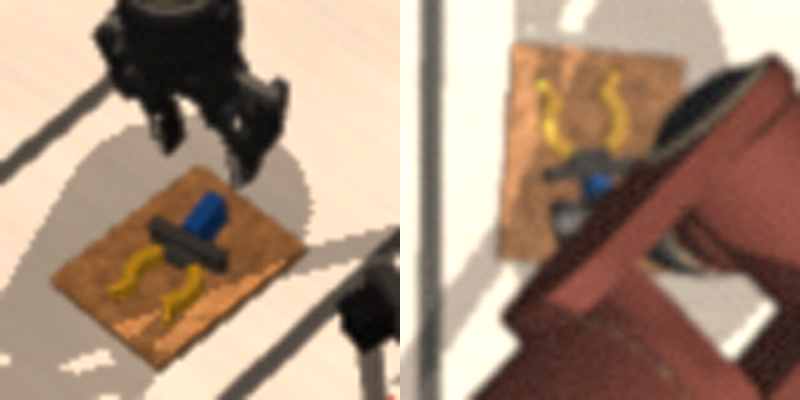

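The left half (scene view) shows the open gripper above and behind the blue lug, with the clip undisturbed. The right half (top view) is partly hidden by the arm. Next I let the arm settle.

play_rows(increments=[{"offset": [0,0,0],"twist": 0,"grip": 0.6},{"offset": [0,0,0],"twist": 0,"grip": 0.6},{"offset": [0,0,0],"twist": 0,"grip": 0.6}])

```text
time: 7.37
tool_pos: [0.4471, -0.3606, 0.2555]
tool_rot: [0.0, -0.079, 0.997, -0.0]
contact_force: [-0.3, -0.2, -0.1]
gripper_width: 0.598
```

```bash
python3 -c "
from h import *
where();print(off([.451,-.3615,.035]))"
```

```text
t 7.3667 grasp [ 0.4473 -0.3608  0.1005] yang 99.06 z [ 0.001 -0.001 -1.   ] F [-0.3 -0.2 -0.1] g 0.598 q6 -2.54
[-3.5 -1.2 65.5]
```

play_rows(increments=[{"offset": [-4,-1,20],"twist": 0,"grip": 0.6},{"offset": [-4,-1,40],"twist": 0,"grip": 0.6},{"offset": [-4,-1,55],"twist": 0,"grip": 0.6},{"offset": [-4,-1,65],"twist": 0,"grip": 0.6},{"offset": [-4,-1,65],"twist": 0,"grip": 0.6}])

```text
time: 7.78
tool_pos: [0.4502, -0.36, 0.1871]
tool_rot: [-0.002, -0.079, 0.997, 0.002]
contact_force: [-0.8, -0.7, -1.4]
gripper_width: 0.603
```

play_rows(increments=[{"offset": [0,0,0],"twist": 0,"grip": 0.3},{"offset": [0,0,0],"twist": 0,"grip": 0.1},{"offset": [0,0,0],"twist": 0,"grip": 0},{"offset": [0,0,0],"twist": 0,"grip": 0},{"offset": [0,0,0],"twist": 0,"grip": 0}])

```text
time: 8.2
tool_pos: [0.4516, -0.3615, 0.1914]
tool_rot: [0.001, -0.079, 0.997, -0.001]
contact_force: [0.5, 0.4, 4.4]
gripper_width: 0.146
```

play_rows(increments=[{"offset": [0,0,0],"twist": 0,"grip": 0},{"offset": [0,0,0],"twist": 0,"grip": 0},{"offset": [0,0,-5],"twist": 0,"grip": 0},{"offset": [0,0,-15],"twist": 0,"grip": 0},{"offset": [0,0,-30],"twist": 0,"grip": 0}])

```text
time: 8.62
tool_pos: [0.4502, -0.3599, 0.2182]
tool_rot: [-0.002, -0.079, 0.997, 0.002]
contact_force: [-0.0, 0.6, -2.2]
gripper_width: 0.149
```

```bash
python3 -c "
from h import *
where()
for c in('scene','top'):
    manip.grab_frame(c)
    print(c,tips('clip_lug',c),tips('clip_rib',c),tips('clip_seat',c))"
```

```text
t 8.6167 grasp [ 0.4497 -0.3594  0.0632] yang 99.07 z [-0.003  0.003 -1.   ] F [-0.   0.6 -2.2] g 0.149 q6 -2.53
scene [(0.53, [0.4538, -0.3566, 0.048])] [(0.5, [0.4706, -0.3555, 0.0448])] [(0.5, [0.5038, -0.3454, 0.0452])]
top [(0.71, [0.4474, -0.3635, 0.0552])] [(0.67, [0.469, -0.3614, 0.0522])] [(0.48, [0.5044, -0.3565, 0.0464])]
```

The clip is held (opening .149, about 2 N of weight) and lifts with the gripper. I raise it, carry it over and turn it.

play_rows(increments=[{"offset": [0,0,-41],"twist": 0,"grip": 0},{"offset": [0,0,-82],"twist": 0,"grip": 0},{"offset": [0,0,-123],"twist": 0,"grip": 0},{"offset": [0,0,-164],"twist": 0,"grip": 0},{"offset": [0,0,-205],"twist": 0,"grip": 0}])

```text
time: 9.43
tool_pos: [0.4508, -0.3606, 0.4258]
tool_rot: [-0.0, -0.079, 0.997, 0.001]
contact_force: [0.6, 0.2, -2.2]
gripper_width: 0.146
```

play_rows(increments=[{"offset": [-16,30,-2],"twist": 0,"grip": 0},{"offset": [-32,60,-4],"twist": 0,"grip": 0},{"offset": [-48,90,-6],"twist": 0,"grip": 0},{"offset": [-65,120,-8],"twist": 0,"grip": 0},{"offset": [-81,149,-10],"twist": 0,"grip": 0}])

```text
time: 9.85
tool_pos: [0.5078, -0.1994, 0.4341]
tool_rot: [-0.0, -0.079, 0.997, 0.0]
contact_force: [0.4, -0.5, -2.0]
gripper_width: 0.145
```

play_rows(increments=[{"offset": [-16,30,0],"twist": 0,"grip": 0},{"offset": [-32,60,0],"twist": 0,"grip": 0},{"offset": [-48,90,0],"twist": 0,"grip": 0},{"offset": [-65,120,0],"twist": 0,"grip": 0},{"offset": [-81,149,0],"twist": 0,"grip": 0}])

```text
time: 10.27
tool_pos: [0.5643, -0.0392, 0.4338]
tool_rot: [-0.001, -0.079, 0.997, 0.0]
contact_force: [0.1, 0.0, -2.2]
gripper_width: 0.146
```

play_rows(increments=[{"offset": [-16,30,0],"twist": 0,"grip": 0},{"offset": [-32,60,0],"twist": 0,"grip": 0},{"offset": [-48,90,0],"twist": 0,"grip": 0},{"offset": [-65,120,0],"twist": 0,"grip": 0},{"offset": [-81,149,0],"twist": 0,"grip": 0}])

```text
time: 10.68
tool_pos: [0.6209, 0.1207, 0.4336]
tool_rot: [-0.001, -0.079, 0.997, 0.0]
contact_force: [-0.1, 0.2, -2.9]
gripper_width: 0.148
```

play_rows(increments=[{"offset": [0,0,0],"twist": 0.104,"grip": 0},{"offset": [0,0,0],"twist": 0.208,"grip": 0},{"offset": [0,0,0],"twist": 0.312,"grip": 0},{"offset": [0,0,0],"twist": 0.416,"grip": 0},{"offset": [0,0,0],"twist": 0.52,"grip": 0}])

```text
time: 11.1
tool_pos: [0.6206, 0.119, 0.4334]
tool_rot: [-0.001, 0.182, 0.983, -0.0]
contact_force: [0.0, -0.3, -2.1]
gripper_width: 0.147
```

play_rows(increments=[{"offset": [0,0,0],"twist": 0.104,"grip": 0},{"offset": [0,0,0],"twist": 0.208,"grip": 0},{"offset": [0,0,0],"twist": 0.312,"grip": 0},{"offset": [0,0,0],"twist": 0.416,"grip": 0},{"offset": [0,0,0],"twist": 0.52,"grip": 0}])

```text
time: 11.52
tool_pos: [0.6206, 0.1189, 0.4335]
tool_rot: [-0.001, 0.429, 0.903, -0.0]
contact_force: [0.1, -0.1, -2.0]
gripper_width: 0.147
```

play_rows(increments=[{"offset": [0,0,0],"twist": 0.104,"grip": 0},{"offset": [0,0,0],"twist": 0.208,"grip": 0},{"offset": [0,0,0],"twist": 0.312,"grip": 0},{"offset": [0,0,0],"twist": 0.416,"grip": 0},{"offset": [0,0,0],"twist": 0.52,"grip": 0}])

```text
time: 11.93
tool_pos: [0.6206, 0.1188, 0.4335]
tool_rot: [-0.001, 0.647, 0.763, -0.001]
contact_force: [-0.6, 0.0, -2.1]
gripper_width: 0.15
```

play_rows(increments=[{"offset": [0,0,0],"twist": 0.104,"grip": 0},{"offset": [0,0,0],"twist": 0.208,"grip": 0},{"offset": [0,0,0],"twist": 0.312,"grip": 0},{"offset": [0,0,0],"twist": 0.416,"grip": 0},{"offset": [0,0,0],"twist": 0.52,"grip": 0}])

```text
time: 12.35
tool_pos: [0.6206, 0.1188, 0.4335]
tool_rot: [-0.001, 0.821, 0.571, -0.001]
contact_force: [0.0, 0.5, -1.6]
gripper_width: 0.147
```

```bash
python3 -c "
from h import *
where();print(off([.62,.1197,.16]))
for c in('scene','top'):
    manip.grab_frame(c)
    for q in 'clip_lug clip_rib clip_seat spindle_groove'.split(): print(c,q,tips(q,c))"
```

```text
t 12.35 grasp [0.6204 0.1189 0.2785] yang -20.41 z [-0.002  0.    -1.   ] F [ 0.   0.5 -1.6] g 0.147 q6 0.43
[  0.7  -0.4 118.5]
scene clip_lug [(0.47, [0.6229, 0.1186, 0.2631])]
scene clip_rib [(0.45, [0.616, 0.0982, 0.266])]
scene clip_seat [(0.43, [0.6, 0.0695, 0.2607])]
scene spindle_groove [(0.91, [0.5844, 0.017, 0.0919])]
top clip_lug [(0.72, [0.6165, 0.1144, 0.2676])]
top clip_rib [(0.47, [0.6115, 0.0999, 0.2652])]
top clip_seat [(0.6, [0.599, 0.0622, 0.2609])]
top spindle_groove [(0.74, [0.5776, 0.0128, 0.0925])]
```

Relative to the spindle, both cameras put the seat about 54 mm out, with almost no lateral error and at the expected heights. I lower it.

play_rows(increments=[{"offset": [0,0,35],"twist": 0,"grip": 0},{"offset": [0,0,70],"twist": 0,"grip": 0},{"offset": [0,0,105],"twist": 0,"grip": 0},{"offset": [0,0,130],"twist": 0,"grip": 0},{"offset": [0,0,145],"twist": 0,"grip": 0}])

```text
time: 13.27
tool_pos: [0.6193, 0.1187, 0.2853]
tool_rot: [-0.002, 0.82, 0.573, -0.003]
contact_force: [-1.0, -0.8, -2.4]
gripper_width: 0.146
```

play_rows(increments=[{"offset": [0,0,5],"twist": 0,"grip": 0},{"offset": [0,0,10],"twist": 0,"grip": 0},{"offset": [0,0,15],"twist": 0,"grip": 0},{"offset": [0,0,18],"twist": 0,"grip": 0},{"offset": [0,0,20],"twist": 0,"grip": 0}])

```text
time: 13.68
tool_pos: [0.6213, 0.1189, 0.2712]
tool_rot: [0.001, 0.82, 0.573, 0.001]
contact_force: [-0.2, -0.2, -1.3]
gripper_width: 0.146
```

play_rows(increments=[{"offset": [0,0,1],"twist": 0,"grip": 0},{"offset": [0,0,2],"twist": 0,"grip": 0},{"offset": [0,0,3],"twist": 0,"grip": 0},{"offset": [0,0,3],"twist": 0,"grip": 0},{"offset": [0,0,3],"twist": 0,"grip": 0}])

```text
time: 14.1
tool_pos: [0.6207, 0.1188, 0.2668]
tool_rot: [0.0, 0.82, 0.573, 0.0]
contact_force: [-0.7, -0.4, -2.4]
gripper_width: 0.15
```

```bash
python3 -c "
from h import *
where()"
```

```text
t 14.1 grasp [0.6207 0.1188 0.1118] yang -20.11 z [ 0.  0. -1.] F [-0.7 -0.4 -2.4] g 0.15 q6 0.42
```

play_rows(increments=[{"offset": [0,0,1],"twist": 0,"grip": 0},{"offset": [0,0,2],"twist": 0,"grip": 0},{"offset": [0,0,2],"twist": 0,"grip": 0},{"offset": [0,0,2],"twist": 0,"grip": 0}])

```text
time: 14.43
tool_pos: [0.6207, 0.1188, 0.2647]
tool_rot: [0.0, 0.82, 0.573, -0.0]
contact_force: [1.1, 0.8, -2.2]
gripper_width: 0.148
```

play_rows(increments=[{"offset": [0,0,1],"twist": 0,"grip": 0},{"offset": [0,0,1],"twist": 0,"grip": 0},{"offset": [0,0,1],"twist": 0,"grip": 0}])

```text
time: 14.68
tool_pos: [0.6207, 0.1189, 0.2644]
tool_rot: [0.0, 0.82, 0.573, 0.0]
contact_force: [-2.3, 0.0, 3.0]
gripper_width: 0.148
```

play_rows(increments=[{"offset": [0,0,0.5],"twist": 0,"grip": 0},{"offset": [0,0,0.5],"twist": 0,"grip": 0},{"offset": [0,0,0.5],"twist": 0,"grip": 0}])

```text
time: 14.93
tool_pos: [0.6208, 0.1189, 0.2644]
tool_rot: [0.0, 0.82, 0.573, -0.0]
contact_force: [-4.6, 0.2, 5.8]
gripper_width: 0.15
```

Contact came at the expected height, so I release and lift clear.

play_rows(increments=[{"offset": [0,0,-0.5],"twist": 0,"grip": 0.2},{"offset": [0,0,-0.5],"twist": 0,"grip": 0.3},{"offset": [0,0,-0.5],"twist": 0,"grip": 0.45},{"offset": [0,0,-0.5],"twist": 0,"grip": 0.5},{"offset": [0,0,-0.5],"twist": 0,"grip": 0.5}])

```text
time: 15.35
tool_pos: [0.6206, 0.1188, 0.2634]
tool_rot: [-0.0, 0.82, 0.573, -0.0]
contact_force: [-0.4, -0.2, -0.7]
gripper_width: 0.499
```

play_rows(increments=[{"offset": [0,0,-5],"twist": 0,"grip": 0.5},{"offset": [0,0,-30],"twist": 0,"grip": 0.5},{"offset": [0,0,-60],"twist": 0,"grip": 0.5},{"offset": [0,0,-95],"twist": 0,"grip": 0.6},{"offset": [0,0,-130],"twist": 0,"grip": 0.7}])

```text
time: 15.77
tool_pos: [0.6203, 0.1188, 0.3947]
tool_rot: [-0.0, 0.82, 0.573, -0.001]
contact_force: [0.2, 0.9, 0.6]
gripper_width: 0.697
```

```bash
python3 -c "
from h import *
where();print(off([.4715,.358,.242]))"
```

```text
t 15.7667 grasp [0.6201 0.1188 0.2397] yang -20.11 z [-0.001 -0.    -1.   ] F [0.2 0.9 0.6] g 0.697 q6 0.42
[ 173.5 -221.8   -2.1]
```

play_rows(increments=[{"offset": [17,-22,0],"twist": 0,"grip": 0.7},{"offset": [35,-44,0],"twist": 0,"grip": 0.7},{"offset": [52,-67,0],"twist": 0,"grip": 0.7},{"offset": [70,-89,0],"twist": 0,"grip": 0.7},{"offset": [87,-111,0],"twist": 0,"grip": 0.7}])

```text
time: 16.18
tool_pos: [0.5455, 0.2397, 0.3943]
tool_rot: [0.0, 0.82, 0.573, 0.0]
contact_force: [0.3, 0.4, 0.6]
gripper_width: 0.698
```

play_rows(increments=[{"offset": [17,-22,0],"twist": 0,"grip": 0.7},{"offset": [35,-44,0],"twist": 0,"grip": 0.7},{"offset": [52,-67,0],"twist": 0,"grip": 0.7},{"offset": [70,-89,0],"twist": 0,"grip": 0.7},{"offset": [87,-111,0],"twist": 0,"grip": 0.7}])

```text
time: 16.6
tool_pos: [0.4711, 0.3597, 0.3942]
tool_rot: [0.0, 0.82, 0.573, 0.0]
contact_force: [0.4, 1.0, 0.4]
gripper_width: 0.7
```

play_rows(increments=[{"offset": [0,0,0],"twist": -0.097,"grip": 0.7},{"offset": [0,0,0],"twist": -0.194,"grip": 0.7},{"offset": [0,0,0],"twist": -0.291,"grip": 0.7},{"offset": [0,0,0],"twist": -0.388,"grip": 0.7},{"offset": [0,0,0],"twist": -0.485,"grip": 0.7}])

```text
time: 17.02
tool_pos: [0.4719, 0.3587, 0.394]
tool_rot: [0.0, 0.656, 0.755, 0.0]
contact_force: [0.7, -0.3, 0.4]
gripper_width: 0.699
```

play_rows(increments=[{"offset": [0,0,0],"twist": -0.097,"grip": 0.7},{"offset": [0,0,0],"twist": -0.194,"grip": 0.7},{"offset": [0,0,0],"twist": -0.291,"grip": 0.7},{"offset": [0,0,0],"twist": -0.388,"grip": 0.7},{"offset": [0,0,0],"twist": -0.485,"grip": 0.7}])

```text
time: 17.43
tool_pos: [0.472, 0.3585, 0.3941]
tool_rot: [0.0, 0.456, 0.89, 0.0]
contact_force: [0.2, 0.2, 0.0]
gripper_width: 0.7
```

play_rows(increments=[{"offset": [0,0,0],"twist": -0.097,"grip": 0.7},{"offset": [0,0,0],"twist": -0.194,"grip": 0.7},{"offset": [0,0,0],"twist": -0.291,"grip": 0.7},{"offset": [0,0,0],"twist": -0.388,"grip": 0.7},{"offset": [0,0,0],"twist": -0.485,"grip": 0.7}])

```text
time: 17.85
tool_pos: [0.472, 0.3586, 0.3941]
tool_rot: [0.0, 0.229, 0.973, 0.0]
contact_force: [-0.2, -0.8, 0.5]
gripper_width: 0.699
```

play_rows(increments=[{"offset": [0,0,0],"twist": -0.097,"grip": 0.7},{"offset": [0,0,0],"twist": -0.194,"grip": 0.7},{"offset": [0,0,0],"twist": -0.291,"grip": 0.7},{"offset": [0,0,0],"twist": -0.388,"grip": 0.7},{"offset": [0,0,0],"twist": -0.485,"grip": 0.7}])

```text
time: 18.27
tool_pos: [0.472, 0.3585, 0.3941]
tool_rot: [0.0, -0.011, 1.0, 0.0]
contact_force: [0.1, -0.4, 0.1]
gripper_width: 0.696
```

```bash
python3 -c "
from h import *
where();print(off([.4715,.358,.242]))
a=[]
for c in('scene','top'):
    cv2.imwrite(f'pics/{c}2.png',manip.grab_frame(c)); im=cv2.imread(f'pics/{c}2.png')
    for P,h in(([.6,.07,.09],30),([.51,.358,.05],35)):
        x,y=px(c,P); print(c,x-h,y-h,400/2/h)
        a.append(cv2.convertScaleAbs(cv2.resize(im[y-h:y+h,x-h:x+h],(300,300),interpolation=2),alpha=1.4))
    for q in 'clip_lug clip_rib clip_seat spindle_groove fork_grip fork_tip'.split(): print(c,q,tips(q,c))
cv2.imwrite('pics/c2.png',np.vstack([np.hstack(a[:2]),np.hstack(a[2:])]))"
```

```text
t 18.2667 grasp [0.472  0.3586 0.2391] yang 91.32 z [ 0.  0. -1.] F [ 0.1 -0.4  0.1] g 0.696 q6 -1.07
[ 0.5 -0.6 -2.9]
scene 293 181 6.666666666666667
scene 386 217 5.714285714285714
scene clip_lug [(0.69, [0.618, 0.1166, 0.0976]), (0.5, [0.7668, 0.2265, 0.0011])]
scene clip_rib [(0.72, [0.7638, -0.2272, 0.0079]), (0.67, [0.6112, 0.0982, 0.0924]), (0.32, [0.6198, 0.1174, 0.0979])]
scene clip_seat [(0.89, [0.6012, 0.066, 0.0945])]
scene spindle_groove [(0.65, [0.5816, 0.0148, 0.0913])]
scene fork_grip [(0.73, [0.4714, 0.3625, 0.0424]), (0.63, [0.2634, 0.3781, 0.0179])]
scene fork_tip [(0.79, [0.3563, 0.4285, 0.0131]), (0.72, [0.5774, 0.3601, 0.0274]), (0.26, [0.3923, -0.1593, 0.019])]
top 270 148 6.666666666666667
top 173 172 5.714285714285714
top clip_lug [(0.76, [0.6159, 0.1149, 0.099]), (0.27, [0.7602, -0.2281, 0.0088])]
top clip_rib [(0.83, [0.6104, 0.0967, 0.0966])]
top clip_seat [(0.73, [0.4704, 0.3554, 0.045]), (0.5, [0.6007, 0.0631, 0.0875])]
top spindle_groove [(0.91, [0.5785, 0.0117, 0.0947]), (0.42, [0.3893, -0.1641, 0.0172])]
top fork_grip [(0.85, [0.4721, 0.3552, 0.0445])]
top fork_tip [(0.76, [0.5742, 0.3567, 0.0293])]
```

View pics/c2.png

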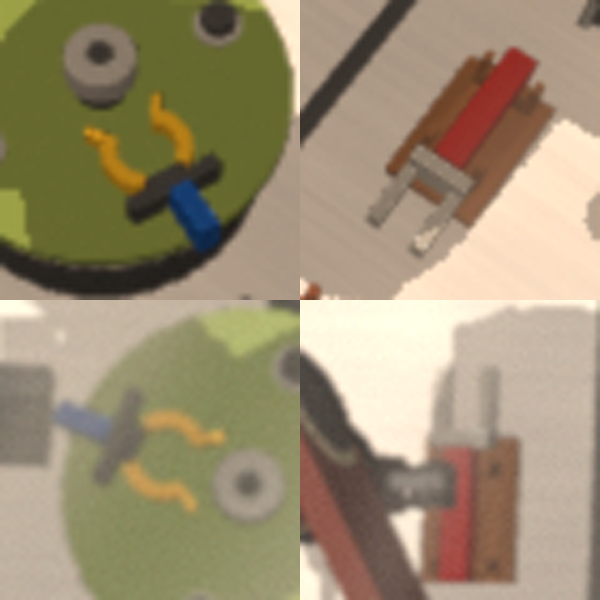

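The crops show the clip flat on the disc with its mouth towards the spindle, slightly under 60 mm out. The red fork is untouched in its rest with the gripper above it. Now I grasp the fork.

play_rows(increments=[{"offset": [4,-0.5,35],"twist": 0.02,"grip": 0.65},{"offset": [4,-0.5,70],"twist": 0.02,"grip": 0.65},{"offset": [4,-0.5,105],"twist": 0.02,"grip": 0.65},{"offset": [4,-0.5,130],"twist": 0.02,"grip": 0.65},{"offset": [4,-0.5,150],"twist": 0.02,"grip": 0.65}])

```text
time: 19.38
tool_pos: [0.4671, 0.3574, 0.2406]
tool_rot: [-0.002, 0.001, 1.0, -0.001]
contact_force: [-0.8, 0.2, -0.2]
gripper_width: 0.647
```

play_rows(increments=[{"offset": [0,0,15],"twist": 0,"grip": 0.65},{"offset": [0,0,28],"twist": 0,"grip": 0.65},{"offset": [0,0,38],"twist": 0,"grip": 0.65},{"offset": [0,0,44],"twist": 0,"grip": 0.65},{"offset": [0,0,44],"twist": 0,"grip": 0.65}])

```text
time: 19.8
tool_pos: [0.4677, 0.3578, 0.1985]
tool_rot: [-0.001, 0.001, 1.0, -0.0]
contact_force: [-1.0, -0.4, 0.3]
gripper_width: 0.653
```

play_rows(increments=[{"offset": [0,0,0],"twist": 0,"grip": 0.65},{"offset": [0,0,0],"twist": 0,"grip": 0.4},{"offset": [0,0,0],"twist": 0,"grip": 0.3},{"offset": [0,0,0],"twist": 0,"grip": 0.1},{"offset": [0,0,0],"twist": 0,"grip": 0}])

```text
time: 20.22
tool_pos: [0.4685, 0.3583, 0.201]
tool_rot: [0.001, 0.001, 1.0, 0.001]
contact_force: [-0.2, -0.0, 2.7]
gripper_width: 0.243
```

play_rows(increments=[{"offset": [0,0,0],"twist": 0,"grip": 0},{"offset": [0,0,0],"twist": 0,"grip": 0},{"offset": [0,0,0],"twist": 0,"grip": 0}])

```text
time: 20.47
tool_pos: [0.4685, 0.3583, 0.201]
tool_rot: [0.001, 0.001, 1.0, 0.001]
contact_force: [-0.2, -1.3, 6.1]
gripper_width: 0.244
```

```bash
python3 -c "
from h import *
where()"
```

```text
t 20.4667 grasp [0.4688 0.3585 0.046 ] yang 89.9 z [ 0.002  0.001 -1.   ] F [-0.2 -1.3  6.1] g 0.244 q6 -1.04
```

The fork is gripped (opening .244, about 21 mm). I lift it and check where the oil can is before planning the approach.

play_rows(increments=[{"offset": [0,0,-15],"twist": 0,"grip": 0},{"offset": [0,0,-45],"twist": 0,"grip": 0},{"offset": [0,0,-85],"twist": 0,"grip": 0},{"offset": [0,0,-125],"twist": 0,"grip": 0},{"offset": [0,0,-165],"twist": 0,"grip": 0}])

```text
time: 20.88
tool_pos: [0.4672, 0.3575, 0.3644]
tool_rot: [-0.002, 0.001, 1.0, -0.001]
contact_force: [1.4, 0.9, -2.8]
gripper_width: 0.243
```

```bash
python3 -c "
from h import *
where()
for c in('scene','top'):
    manip.grab_frame(c)
    for q in 'oilcan_mid fork_grip fork_tip wrench_mid'.split(): print(c,q,tips(q,c))"
```

```text
t 20.8833 grasp [0.4667 0.3573 0.2094] yang 89.9 z [-0.003 -0.002 -1.   ] F [ 1.4  0.9 -2.8] g 0.243 q6 -1.04
scene oilcan_mid [(0.67, [0.6926, 0.3577, 0.0606]), (0.62, [0.6977, -0.38, 0.0345]), (0.55, [0.6141, 0.1004, 0.0957]), (0.31, [0.3919, -0.1585, 0.0218])]
scene fork_grip [(0.97, [0.4656, 0.3618, 0.202]), (0.59, [0.2635, 0.3772, 0.014])]
scene fork_tip [(0.73, [0.5765, 0.3599, 0.192])]
scene wrench_mid []
top oilcan_mid [(0.68, [0.6921, 0.3502, 0.0635])]
top fork_grip [(0.77, [0.4689, 0.354, 0.2045]), (0.22, [0.5769, 0.0125, 0.0917])]
top fork_tip [(0.82, [0.5758, 0.3594, 0.1902])]
top wrench_mid [(0.59, [0.7633, 0.2255, 0.0042]), (0.55, [0.7601, -0.2283, 0.0103])]
```

play_rows(increments=[{"offset": [0,0,0],"twist": 0.096,"grip": 0},{"offset": [0,0,0],"twist": 0.192,"grip": 0},{"offset": [0,0,0],"twist": 0.288,"grip": 0},{"offset": [0,0,0],"twist": 0.384,"grip": 0},{"offset": [0,0,0],"twist": 0.48,"grip": 0}])

```text
time: 21.8
tool_pos: [0.4679, 0.3579, 0.3634]
tool_rot: [-0.001, 0.241, 0.971, -0.001]
contact_force: [0.4, -0.2, -2.9]
gripper_width: 0.247
```

play_rows(increments=[{"offset": [0,0,0],"twist": 0.096,"grip": 0},{"offset": [0,0,0],"twist": 0.192,"grip": 0},{"offset": [0,0,0],"twist": 0.288,"grip": 0},{"offset": [0,0,0],"twist": 0.384,"grip": 0},{"offset": [0,0,0],"twist": 0.48,"grip": 0}])

```text
time: 22.22
tool_pos: [0.4679, 0.3579, 0.3634]
tool_rot: [-0.001, 0.465, 0.885, -0.001]
contact_force: [0.4, -0.4, -2.5]
gripper_width: 0.245
```

play_rows(increments=[{"offset": [0,0,0],"twist": 0.096,"grip": 0},{"offset": [0,0,0],"twist": 0.192,"grip": 0},{"offset": [0,0,0],"twist": 0.288,"grip": 0},{"offset": [0,0,0],"twist": 0.384,"grip": 0},{"offset": [0,0,0],"twist": 0.48,"grip": 0}])

```text
time: 22.63
tool_pos: [0.4679, 0.3579, 0.3634]
tool_rot: [-0.0, 0.662, 0.75, -0.001]
contact_force: [0.0, -0.4, -2.6]
gripper_width: 0.244
```

play_rows(increments=[{"offset": [0,0,0],"twist": 0.096,"grip": 0},{"offset": [0,0,0],"twist": 0.192,"grip": 0},{"offset": [0,0,0],"twist": 0.288,"grip": 0},{"offset": [0,0,0],"twist": 0.384,"grip": 0},{"offset": [0,0,0],"twist": 0.48,"grip": 0}])

```text
time: 23.05
tool_pos: [0.4679, 0.3579, 0.3634]
tool_rot: [-0.0, 0.821, 0.571, -0.001]
contact_force: [-0.5, -0.1, -3.8]
gripper_width: 0.245
```

play_rows(increments=[{"offset": [-5,22,0],"twist": 0,"grip": 0},{"offset": [-10,45,0],"twist": 0,"grip": 0},{"offset": [-14,68,0],"twist": 0,"grip": 0},{"offset": [-19,90,0],"twist": 0,"grip": 0},{"offset": [-24,112,0],"twist": 0,"grip": 0}])

```text
time: 23.47
tool_pos: [0.5657, 0.2963, 0.3634]
tool_rot: [-0.0, 0.82, 0.573, -0.001]
contact_force: [0.8, -0.1, -2.9]
gripper_width: 0.245
```

play_rows(increments=[{"offset": [-5,22,0],"twist": 0,"grip": 0},{"offset": [-10,45,0],"twist": 0,"grip": 0},{"offset": [-14,68,0],"twist": 0,"grip": 0},{"offset": [-19,90,0],"twist": 0,"grip": 0},{"offset": [-24,112,0],"twist": 0,"grip": 0}])

```text
time: 23.88
tool_pos: [0.6627, 0.2352, 0.3631]
tool_rot: [-0.0, 0.82, 0.573, -0.001]
contact_force: [-0.2, 0.2, -2.6]
gripper_width: 0.246
```

play_rows(increments=[{"offset": [0,0,20],"twist": 0,"grip": 0},{"offset": [0,0,40],"twist": 0,"grip": 0},{"offset": [0,0,50],"twist": 0,"grip": 0},{"offset": [0,0,50],"twist": 0,"grip": 0},{"offset": [0,0,50],"twist": 0,"grip": 0}])

```text
time: 24.3
tool_pos: [0.6614, 0.236, 0.3131]
tool_rot: [-0.001, 0.82, 0.573, -0.001]
contact_force: [-0.8, 0.4, -1.5]
gripper_width: 0.248
```

```bash
python3 -c "
from h import *
where();print(off([.663,.236,.112]))
S={'scene':[.583,.0155],'top':[.5785,.013]}; u=np.array([.347,.938]);v=np.array([.938,-.347])
for k in range(2):
  for c in('scene','top'):
    manip.grab_frame(c)
    for q in 'fork_grip fork_tip clip_lug clip_rib clip_seat'.split():
        for t in tips(q,c):
            d=np.array(t[1][:2])-S[c]
            if np.hypot(*d)<.3: print(c,q,t[0],'d',(d@u).round(4),'lat',(d@v).round(4),'z',t[1][2])"
```

```text
t 24.3 grasp [0.661  0.2359 0.1581] yang -20.1 z [-0.003 -0.001 -1.   ] F [-0.8  0.4 -1.5] g 0.248 q6 0.59
[ 0.9  2.  46.1]
scene fork_grip 0.77 d 0.2316 lat -0.0077 z 0.1523
scene fork_grip 0.16 d -0.0035 lat -0.0001 z 0.091
scene fork_tip 0.54 d 0.127 lat -0.001 z 0.1408
scene clip_lug 0.55 d 0.1111 lat -0.0026 z 0.0964
scene clip_lug 0.22 d 0.2357 lat -0.0039 z 0.1511
scene clip_rib 0.5 d 0.0909 lat 0.0016 z 0.0946
scene clip_seat 0.5 d 0.0541 lat -0.0014 z 0.0931
top fork_grip 0.56 d 0.2345 lat 0.0034 z 0.1609
top fork_grip 0.18 d 0.2624 lat 0.1 z 0.0064
top fork_tip 0.54 d 0.1258 lat 0.0021 z 0.1467
top clip_lug 0.57 d 0.1088 lat -0.0008 z 0.0998
top clip_rib 0.78 d 0.0923 lat -0.0004 z 0.0951
top clip_rib 0.21 d -0.1676 lat -0.0022 z -0.0027
top clip_seat 0.55 d 0.0547 lat 0.0016 z 0.0879
scene fork_grip 0.78 d 0.2367 lat -0.0025 z 0.1523
scene fork_tip 0.75 d 0.1277 lat -0.0027 z 0.1411
scene clip_lug 0.68 d 0.1079 lat 0.0004 z 0.0957
scene clip_rib 0.61 d 0.0868 lat -0.0003 z 0.0928
scene clip_seat 0.63 d 0.0561 lat -0.0031 z 0.0909
top fork_grip 0.67 d 0.2311 lat 0.0032 z 0.1559
top fork_tip 0.69 d 0.1275 lat 0.0017 z 0.1441
top clip_lug 0.71 d 0.1068 lat -0.0001 z 0.0976
top clip_rib 0.68 d 0.09 lat -0.0013 z 0.0962
top clip_rib 0.35 d 0.0012 lat 0.0009 z -0.0053
top clip_seat 0.52 d 0.0537 lat 0.0013 z 0.0878
top clip_seat 0.35 d 0.128 lat 0.001 z 0.1443
```

play_rows(increments=[{"offset": [4,0,12],"twist": 0,"grip": 0},{"offset": [4,0,24],"twist": 0,"grip": 0},{"offset": [4,0,36],"twist": 0,"grip": 0},{"offset": [4,0,44],"twist": 0,"grip": 0},{"offset": [4,0,44],"twist": 0,"grip": 0}])

```text
time: 25.92
tool_pos: [0.6619, 0.2393, 0.266]
tool_rot: [-0.001, 0.82, 0.573, -0.003]
contact_force: [-1.4, -0.2, -4.5]
gripper_width: 0.248
```

play_rows(increments=[{"offset": [0,0,0],"twist": 0,"grip": 0},{"offset": [0,0,0],"twist": 0,"grip": 0},{"offset": [0,0,0],"twist": 0,"grip": 0}])

```text
time: 26.17
tool_pos: [0.6636, 0.2397, 0.2717]
tool_rot: [0.0, 0.82, 0.573, 0.001]
contact_force: [-0.3, 0.1, -2.5]
gripper_width: 0.245
```

```bash
cat >> h.py <<'E'
S={'scene':[.583,.0155],'top':[.5785,.013]}; u=np.array([.347,.938]);v=np.array([.938,-.347])
def rel(n=1):
  for k in range(n):
   for c in('scene','top'):
    manip.grab_frame(c)
    for q in 'fork_tip clip_lug clip_rib clip_seat'.split():
        for t in tips(q,c):
            d=np.array(t[1][:2])-S[c]
            if np.hypot(*d)<.3: print(c,q,t[0],'d',(d@u).round(4),'lat',(d@v).round(4),'z',t[1][2])
def crops(name,P,h,s=390):
    a=[]
    for c in('scene','top'):
        im=manip.grab_frame(c); x,y=px(c,P); a.append(cv2.convertScaleAbs(cv2.resize(im[y-h:y+h,x-h:x+h],(s,s),interpolation=2),alpha=1.4))
    cv2.imwrite(name,np.hstack(a))
E
python3 -c "
from h import *
where();rel()
crops('pics/c3.png',[.62,.12,.095],30)"
```

```text
t 26.1667 grasp [0.6639 0.2397 0.1167] yang -20.12 z [ 0.002  0.    -1.   ] F [-0.3  0.1 -2.5] g 0.245 q6 0.59
scene fork_tip 0.83 d 0.1298 lat 0.0013 z 0.0996
scene fork_tip 0.15 d 0.264 lat 0.1006 z 0.0008
scene clip_lug 0.67 d 0.1105 lat -0.0015 z 0.0969
scene clip_rib 0.58 d 0.0884 lat 0.0005 z 0.0922
scene clip_seat 0.78 d 0.0566 lat 0.0003 z 0.0944
top fork_tip 0.63 d 0.1306 lat -0.0023 z 0.1021
top clip_lug 0.59 d 0.1084 lat -0.0027 z 0.0977
top clip_rib 0.86 d 0.0913 lat 0.0013 z 0.0965
top clip_seat 0.84 d 0.0571 lat 0.0045 z 0.0869
```

View pics/c3.png

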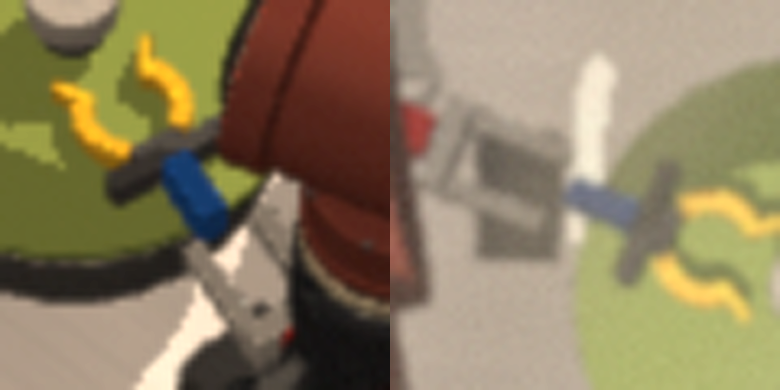

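The fork is level behind the lug with both prongs in line with it: in the left crop the lug end is at (212,235) with the prongs below it, in the right crop the lug end is at (572,190). I lower 4 mm more, then go forward.

play_rows(increments=[{"offset": [0,0,2],"twist": 0,"grip": 0},{"offset": [0,0,4.5],"twist": 0,"grip": 0},{"offset": [0,0,4.5],"twist": 0,"grip": 0},{"offset": [0,0,4.5],"twist": 0,"grip": 0}])

```text
time: 27.1
tool_pos: [0.6631, 0.2396, 0.2656]
tool_rot: [-0.0, 0.82, 0.573, -0.0]
contact_force: [0.5, -0.2, -2.6]
gripper_width: 0.246
```

play_rows(increments=[{"offset": [-4,0,0],"twist": 0,"grip": 0},{"offset": [-8,0,0],"twist": 0,"grip": 0},{"offset": [-12,0,0],"twist": 0,"grip": 0},{"offset": [-16,0,0],"twist": 0,"grip": 0},{"offset": [-20,0,0],"twist": 0,"grip": 0}])

```text
time: 27.52
tool_pos: [0.6562, 0.2203, 0.2663]
tool_rot: [0.0, 0.82, 0.573, 0.0]
contact_force: [0.5, -1.1, -2.9]
gripper_width: 0.244
```

```bash
python3 -c "
from h import *
where();rel(2)"
```

```text
t 27.5167 grasp [0.6562 0.2203 0.1113] yang -20.12 z [ 0. -0. -1.] F [ 0.5 -1.1 -2.9] g 0.244 q6 0.57
scene clip_lug 0.86 d 0.1085 lat -0.0008 z 0.0961
scene clip_lug 0.25 d 0.0543 lat 0.0013 z 0.093
scene clip_rib 0.64 d 0.0894 lat 0.0002 z 0.0939
scene clip_seat 0.52 d 0.0543 lat -0.0025 z 0.0923
top fork_tip 0.73 d 0.1116 lat -0.0002 z 0.095
top clip_lug 0.86 d 0.1089 lat 0.0015 z 0.0966
top clip_rib 0.48 d 0.0928 lat 0.002 z 0.0969
top clip_rib 0.37 d 0.0533 lat 0.0028 z 0.0894
top clip_seat 0.77 d 0.0553 lat 0.0063 z 0.0878
scene clip_lug 0.69 d 0.1093 lat -0.0026 z 0.0973
scene clip_rib 0.68 d 0.2198 lat -0.0033 z 0.105
scene clip_rib 0.54 d 0.0892 lat -0.001 z 0.0955
scene clip_seat 0.88 d 0.0571 lat -0.0013 z 0.0945
scene clip_seat 0.16 d 0.0897 lat -0.0012 z 0.0939
top fork_tip 0.69 d 0.1133 lat 0.001 z 0.0964
top clip_lug 0.64 d 0.1056 lat -0.0013 z 0.099
top clip_rib 0.72 d 0.0902 lat 0.0009 z 0.0978
top clip_rib 0.26 d 0.1064 lat 0.0015 z 0.0947
top clip_seat 0.69 d -0.0004 lat 0.0007 z 0.0909
top clip_seat 0.67 d 0.0534 lat 0.004 z 0.0877
```

The prongs straddle the lug and the clip has not moved. I go forward to just before the jaws touch the column.

play_rows(increments=[{"offset": [-4,0,0],"twist": 0,"grip": 0},{"offset": [-8,0,0],"twist": 0,"grip": 0},{"offset": [-12,0,0],"twist": 0,"grip": 0},{"offset": [-16,0,0],"twist": 0,"grip": 0},{"offset": [-20,0,0],"twist": 0,"grip": 0}])

```text
time: 28.93
tool_pos: [0.6493, 0.2016, 0.2662]
tool_rot: [-0.0, 0.82, 0.573, 0.0]
contact_force: [0.4, 1.0, -2.4]
gripper_width: 0.247
```

play_rows(increments=[{"offset": [-4,0,0],"twist": 0,"grip": 0},{"offset": [-8,0,0],"twist": 0,"grip": 0},{"offset": [-12,0,0],"twist": 0,"grip": 0},{"offset": [-16,0,0],"twist": 0,"grip": 0},{"offset": [-20,0,0],"twist": 0,"grip": 0}])

```text
time: 29.35
tool_pos: [0.6425, 0.183, 0.2662]
tool_rot: [-0.0, 0.82, 0.573, 0.0]
contact_force: [-0.3, 1.1, -2.9]
gripper_width: 0.247
```

```bash
python3 -c "
from h import *
where();rel(2);crops('pics/c4.png',[.60,.07,.095],30)"
```

```text
t 29.35 grasp [0.6425 0.183  0.1112] yang -20.11 z [ 0.  0. -1.] F [-0.3  1.1 -2.9] g 0.247 q6 0.52
scene fork_tip 0.7 d 0.0732 lat -0.0034 z 0.0933
scene clip_lug 0.74 d 0.0922 lat -0.0014 z 0.0956
scene clip_lug 0.22 d 0.1765 lat -0.0044 z 0.1084
scene clip_rib 0.62 d 0.0682 lat 0.0022 z 0.096
scene clip_seat 0.69 d 0.0327 lat -0.0013 z 0.0933
top fork_tip 0.65 d 0.0743 lat 0.0028 z 0.098
top fork_tip 0.27 d -0.0003 lat -0.0004 z 0.0911
top clip_lug 0.63 d 0.0876 lat -0.0018 z 0.0974
top clip_rib 0.73 d 0.069 lat 0.0006 z 0.0985
top clip_rib 0.53 d 0.002 lat 0.0012 z -0.0038
top clip_rib 0.16 d 0.1601 lat 0.0038 z -0.0007
top clip_seat 0.73 d 0.0345 lat 0.0025 z 0.0872
scene fork_tip 0.72 d 0.0741 lat -0.0014 z 0.0939
scene clip_lug 0.74 d 0.0878 lat -0.0005 z 0.0966
scene clip_rib 0.65 d 0.0687 lat -0.0034 z 0.0935
scene clip_seat 0.54 d 0.0339 lat -0.0035 z 0.0963
top fork_tip 0.58 d 0.0703 lat 0.0 z 0.0982
top clip_lug 0.77 d 0.0877 lat 0.0005 z 0.0984
top clip_rib 0.73 d 0.0685 lat 0.0039 z 0.0981
top clip_seat 0.55 d 0.0326 lat 0.0014 z 0.0914
top clip_seat 0.5 d -0.2315 lat -0.114 z 0.0215
```

View pics/c4.png

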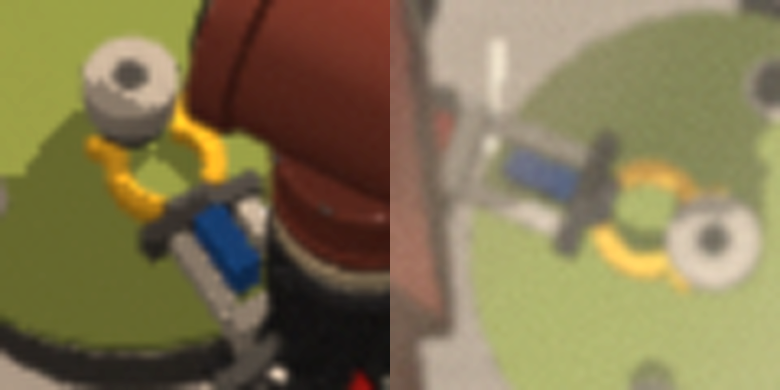

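Both prongs bear on the rib either side of the lug. The clip points squarely at the column, with the seat about 33 mm out. Now the push.

play_rows(increments=[{"offset": [-3,0,0],"twist": 0,"grip": 0},{"offset": [-6,0,0],"twist": 0,"grip": 0},{"offset": [-9,0,0],"twist": 0,"grip": 0},{"offset": [-12,0,0],"twist": 0,"grip": 0},{"offset": [-15,0,0],"twist": 0,"grip": 0}])

```text
time: 30.87
tool_pos: [0.6378, 0.1707, 0.2672]
tool_rot: [-0.002, 0.82, 0.572, 0.003]
contact_force: [3.2, 12.5, -2.2]
gripper_width: 0.245
```

play_rows(increments=[{"offset": [-2,0,0],"twist": 0,"grip": 0},{"offset": [-4,0,0],"twist": 0,"grip": 0},{"offset": [-6,0,0],"twist": 0,"grip": 0},{"offset": [-8,0,0],"twist": 0,"grip": 0}])

```text
time: 31.2
tool_pos: [0.635, 0.1635, 0.2673]
tool_rot: [-0.002, 0.82, 0.573, 0.003]
contact_force: [2.0, 9.5, -2.4]
gripper_width: 0.244
```

```bash
python3 -c "
from h import *
where();rel(1)"
```

```text
t 31.2 grasp [0.6355 0.1645 0.1123] yang -20.14 z [ 0.003  0.007 -1.   ] F [ 2.   9.5 -2.4] g 0.244 q6 0.49
scene fork_tip 0.82 d 0.0499 lat -0.0032 z 0.0918
scene clip_lug 0.54 d 0.0653 lat 0.0008 z 0.0934
scene clip_rib 0.57 d 0.0485 lat -0.002 z 0.0956
scene clip_seat 0.61 d 0.0154 lat -0.0045 z 0.0961
scene clip_seat 0.34 d 0.0053 lat -0.0016 z 0.0909
scene clip_seat 0.19 d 0.2614 lat 0.1033 z 0.0017
top clip_lug 0.69 d 0.0684 lat -0.0012 z 0.0988
top clip_rib 0.66 d 0.0496 lat 0.0009 z 0.0977
top clip_seat 0.66 d 0.0132 lat 0.0059 z 0.088
top clip_seat 0.41 d 0.2624 lat 0.1015 z 0.0042
```

play_rows(increments=[{"offset": [-2,0,0],"twist": 0,"grip": 0},{"offset": [-4,0,0],"twist": 0,"grip": 0},{"offset": [-6,0,0],"twist": 0,"grip": 0},{"offset": [-8,0,0],"twist": 0,"grip": 0}])

```text
time: 32.03
tool_pos: [0.6317, 0.1543, 0.2663]
tool_rot: [-0.0, 0.82, 0.573, 0.0]
contact_force: [-0.5, 1.3, -2.8]
gripper_width: 0.245
```

play_rows(increments=[{"offset": [-1,0,0],"twist": 0,"grip": 0},{"offset": [-2,0,0],"twist": 0,"grip": 0},{"offset": [-3,0,0],"twist": 0,"grip": 0},{"offset": [-4,0,0],"twist": 0,"grip": 0}])

```text
time: 32.37
tool_pos: [0.6306, 0.1501, 0.2662]
tool_rot: [0.0, 0.82, 0.573, 0.0]
contact_force: [0.5, 2.5, -2.4]
gripper_width: 0.24
```

```bash
python3 -c "
from h import *
where();rel(1)"
```

```text
t 32.3667 grasp [0.6306 0.1501 0.1112] yang -20.12 z [ 0. -0. -1.] F [ 0.5  2.5 -2.4] g 0.24 q6 0.47
scene fork_tip 0.74 d 0.0371 lat -0.0016 z 0.0938
scene clip_lug 0.8 d 0.0541 lat -0.0006 z 0.0945
scene clip_rib 0.78 d 0.0334 lat -0.0024 z 0.0933
scene clip_seat 0.73 d 0.0006 lat -0.0004 z 0.0924
scene clip_seat 0.69 d 0.0525 lat -0.0026 z 0.0985
top fork_tip 0.63 d 0.0339 lat 0.0037 z 0.0963
top clip_lug 0.45 d 0.0525 lat -0.0012 z 0.0968
top clip_rib 0.72 d 0.0358 lat 0.0022 z 0.096
top clip_seat 0.71 d -0.0016 lat 0.0056 z 0.0883
top clip_seat 0.46 d 0.0536 lat -0.0016 z 0.0968
top clip_seat 0.31 d -0.0012 lat -0.0045 z 0.0935
```

It has snapped: the force dropped from 12 N to about 1 N and the seat reads about 0. A small further push will confirm it is fully home.

play_rows(increments=[{"offset": [-0.5,0,0],"twist": 0,"grip": 0},{"offset": [-1,0,0],"twist": 0,"grip": 0},{"offset": [-1,0,0],"twist": 0,"grip": 0}])

```text
time: 33.12
tool_pos: [0.6303, 0.1498, 0.2664]
tool_rot: [-0.0, 0.82, 0.573, 0.001]
contact_force: [1.7, 3.1, -3.3]
gripper_width: 0.243
```

play_rows(increments=[{"offset": [-0.5,0,0],"twist": 0,"grip": 0},{"offset": [-1,0,0],"twist": 0,"grip": 0},{"offset": [-1,0,0],"twist": 0,"grip": 0}])

```text
time: 33.37
tool_pos: [0.63, 0.1493, 0.2666]
tool_rot: [-0.001, 0.82, 0.573, 0.001]
contact_force: [0.8, 5.0, -2.7]
gripper_width: 0.248
```

The force rises with almost no motion, so it is bottomed. I withdraw straight back, then lift.

play_rows(increments=[{"offset": [4,0,0],"twist": 0,"grip": 0},{"offset": [14,0,0],"twist": 0,"grip": 0},{"offset": [26,0,0],"twist": 0,"grip": 0},{"offset": [40,0,0],"twist": 0,"grip": 0},{"offset": [50,0,0],"twist": 0,"grip": 0}])

```text
time: 33.78
tool_pos: [0.6476, 0.1972, 0.2662]
tool_rot: [-0.0, 0.82, 0.573, 0.0]
contact_force: [-0.7, 0.3, -3.5]
gripper_width: 0.245
```

play_rows(increments=[{"offset": [10,0,-2],"twist": 0,"grip": 0},{"offset": [15,0,-20],"twist": 0,"grip": 0},{"offset": [15,0,-60],"twist": 0,"grip": 0},{"offset": [15,0,-98],"twist": 0,"grip": 0},{"offset": [15,0,-98],"twist": 0,"grip": 0}])

```text
time: 34.2
tool_pos: [0.6544, 0.2111, 0.3755]
tool_rot: [0.003, 0.819, 0.573, 0.008]
contact_force: [2.0, 0.4, -0.7]
gripper_width: 0.245
```

```bash
python3 -c "
from h import *
where();rel(1);print(off([.4688,.3585,.21]));crops('pics/c5.png',[.60,.05,.095],30)"
```

```text
t 34.2 grasp [0.6569 0.2115 0.2205] yang -20.06 z [ 0.016  0.003 -1.   ] F [ 2.   0.4 -0.7] g 0.245 q6 0.55
scene fork_tip 0.83 d 0.105 lat -0.0009 z 0.2011
scene clip_lug 0.65 d -0.2274 lat -0.119 z 0.0197
scene clip_lug 0.49 d 0.0525 lat -0.0002 z 0.0966
scene clip_rib 0.7 d 0.0016 lat -0.0008 z -0.0028
scene clip_rib 0.59 d 0.0333 lat -0.0002 z 0.0948
scene clip_seat 0.65 d -0.0026 lat -0.0029 z 0.0938
top fork_tip 0.62 d 0.1007 lat 0.0007 z 0.1909
top clip_lug 0.74 d 0.0531 lat -0.0013 z 0.0977
top clip_rib 0.61 d -0.2297 lat -0.1161 z 0.02
top clip_rib 0.56 d 0.0345 lat -0.001 z 0.0945
top clip_seat 0.49 d -0.0037 lat 0.0061 z 0.0899
[  77.1 -222.9   -2.1]
```

View pics/c5.png

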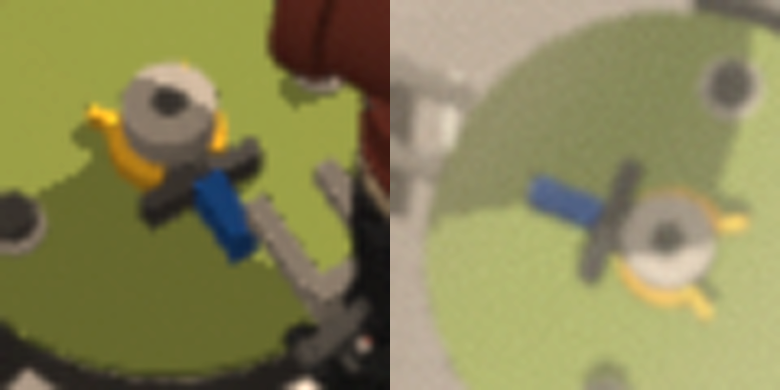

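The clip sits fully round the column, with the jaw tips past the head on the far side in both views. I return to the rest.

play_rows(increments=[{"offset": [16,-44,0],"twist": 0,"grip": 0},{"offset": [16,-44,0],"twist": 0,"grip": 0},{"offset": [31,-88,0],"twist": 0,"grip": 0},{"offset": [46,-132,0],"twist": 0,"grip": 0},{"offset": [60,-170,0],"twist": 0,"grip": 0}])

```text
time: 35.22
tool_pos: [0.5184, 0.3194, 0.3642]
tool_rot: [-0.0, 0.82, 0.572, 0.0]
contact_force: [0.3, 1.0, -2.9]
gripper_width: 0.247
```

play_rows(increments=[{"offset": [10,-25,0],"twist": 0,"grip": 0},{"offset": [17,-50,0],"twist": 0,"grip": 0},{"offset": [17,-50,0],"twist": 0,"grip": 0}])

```text
time: 35.47
tool_pos: [0.4751, 0.3546, 0.3642]
tool_rot: [-0.001, 0.818, 0.575, -0.0]
contact_force: [0.1, 0.2, -2.6]
gripper_width: 0.247
```

play_rows(increments=[{"offset": [0,0,0],"twist": -0.096,"grip": 0},{"offset": [0,0,0],"twist": -0.192,"grip": 0},{"offset": [0,0,0],"twist": -0.288,"grip": 0},{"offset": [0,0,0],"twist": -0.384,"grip": 0},{"offset": [0,0,0],"twist": -0.48,"grip": 0}])

```text
time: 35.88
tool_pos: [0.4788, 0.3519, 0.3643]
tool_rot: [0.0, 0.658, 0.753, 0.0]
contact_force: [0.5, 0.5, -3.7]
gripper_width: 0.247
```

play_rows(increments=[{"offset": [0,0,0],"twist": -0.096,"grip": 0},{"offset": [0,0,0],"twist": -0.192,"grip": 0},{"offset": [0,0,0],"twist": -0.288,"grip": 0},{"offset": [0,0,0],"twist": -0.384,"grip": 0},{"offset": [0,0,0],"twist": -0.48,"grip": 0}])

```text
time: 36.3
tool_pos: [0.4789, 0.3518, 0.3643]
tool_rot: [0.0, 0.461, 0.888, -0.0]
contact_force: [0.9, -0.0, -3.3]
gripper_width: 0.245
```

play_rows(increments=[{"offset": [0,0,0],"twist": -0.096,"grip": 0},{"offset": [0,0,0],"twist": -0.192,"grip": 0},{"offset": [0,0,0],"twist": -0.288,"grip": 0},{"offset": [0,0,0],"twist": -0.384,"grip": 0},{"offset": [0,0,0],"twist": -0.48,"grip": 0}])

```text
time: 36.72
tool_pos: [0.4788, 0.3518, 0.3643]
tool_rot: [-0.0, 0.236, 0.972, -0.0]
contact_force: [-0.7, -0.2, -2.5]
gripper_width: 0.245
```

play_rows(increments=[{"offset": [0,0,0],"twist": -0.096,"grip": 0},{"offset": [0,0,0],"twist": -0.192,"grip": 0},{"offset": [0,0,0],"twist": -0.288,"grip": 0},{"offset": [0,0,0],"twist": -0.384,"grip": 0},{"offset": [0,0,0],"twist": -0.48,"grip": 0}])

```text
time: 37.13
tool_pos: [0.4788, 0.3518, 0.3642]
tool_rot: [-0.0, -0.001, 1.0, -0.0]
contact_force: [-0.1, 0.2, -3.5]
gripper_width: 0.24
```

```bash
python3 -c "
from h import *
where();print(off([.4688,.3585,.065]))
for c in('scene','top'):
    manip.grab_frame(c)
    for q in 'fork_grip fork_tip rest_cradle'.split(): print(c,q,tips(q,c))"
```

```text
t 37.1333 grasp [0.4788 0.3518 0.2092] yang 90.16 z [-0. -0. -1.] F [-0.1  0.2 -3.5] g 0.24 q6 -1.07
[ 10.    6.8 144.2]
scene fork_grip [(0.79, [0.4803, 0.3541, 0.2023]), (0.68, [0.2626, 0.378, 0.0152])]
scene fork_tip [(0.66, [0.5885, 0.3549, 0.1902]), (0.57, [0.3569, 0.4305, 0.0117])]
scene rest_cradle [(0.92, [0.473, 0.3599, 0.0403])]
top fork_grip [(0.84, [0.482, 0.35, 0.2058]), (0.29, [0.5805, 0.0142, 0.0923])]
top fork_tip [(0.62, [0.5863, 0.3525, 0.1932]), (0.61, [0.6379, 0.163, -0.0007])]
top rest_cradle [(0.91, [0.4685, 0.3549, 0.037]), (0.67, [0.7584, -0.2273, 0.0105])]
```

play_rows(increments=[{"offset": [10,7,20],"twist": 0.005,"grip": 0},{"offset": [10,7,55],"twist": 0.005,"grip": 0},{"offset": [10,7,90],"twist": 0.005,"grip": 0},{"offset": [10,7,118],"twist": 0.005,"grip": 0},{"offset": [10,7,125],"twist": 0.005,"grip": 0}])

```text
time: 37.95
tool_pos: [0.4664, 0.3578, 0.2331]
tool_rot: [-0.004, 0.004, 1.0, -0.003]
contact_force: [-1.4, -1.2, -4.4]
gripper_width: 0.246
```

play_rows(increments=[{"offset": [0,0,0],"twist": 0,"grip": 0},{"offset": [0,0,0],"twist": 0,"grip": 0},{"offset": [0,0,0],"twist": 0,"grip": 0},{"offset": [0,0,0],"twist": 0,"grip": 0}])

```text
time: 38.28
tool_pos: [0.4698, 0.3598, 0.2424]
tool_rot: [0.002, 0.003, 1.0, 0.001]
contact_force: [0.3, 0.3, -2.5]
gripper_width: 0.246
```

```bash
python3 -c "
from h import *
where();print(off([.4688,.3585,.046]))"
```

```text
t 38.2833 grasp [0.4705 0.3602 0.0874] yang 89.6 z [ 0.005  0.003 -1.   ] F [ 0.3  0.3 -2.5] g 0.246 q6 -1.04
[ 1.8 -1.8 41.3]
```

play_rows(increments=[{"offset": [0,0,6],"twist": 0,"grip": 0},{"offset": [0,0,12],"twist": 0,"grip": 0},{"offset": [0,0,18],"twist": 0,"grip": 0},{"offset": [0,0,22],"twist": 0,"grip": 0},{"offset": [0,0,24],"twist": 0,"grip": 0}])

```text
time: 38.7
tool_pos: [0.4681, 0.3588, 0.2138]
tool_rot: [-0.001, 0.003, 1.0, -0.001]
contact_force: [-0.4, 0.1, -2.9]
gripper_width: 0.248
```

play_rows(increments=[{"offset": [0,0,0],"twist": 0,"grip": 0},{"offset": [0,0,0],"twist": 0,"grip": 0},{"offset": [0,0,0],"twist": 0,"grip": 0},{"offset": [0,0,0],"twist": 0,"grip": 0}])

```text
time: 39.03
tool_pos: [0.4688, 0.3592, 0.2156]
tool_rot: [0.0, 0.003, 1.0, 0.0]
contact_force: [0.3, 0.0, -3.0]
gripper_width: 0.251
```

```bash
python3 -c "
from h import *
where();print(off([.4688,.3585,.046]));crops('pics/c6.png',[.50,.358,.045],35)"
```

```text
t 39.0333 grasp [0.4689 0.3593 0.0606] yang 89.61 z [ 0.001  0.    -1.   ] F [ 0.3  0.  -3. ] g 0.251 q6 -1.04
[ 0.1 -0.8 14.6]
```

View pics/c6.png

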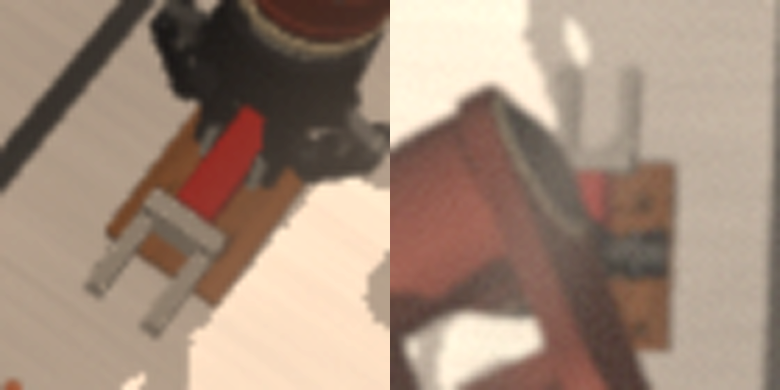

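The crops show the fork aligned over the rest with the prongs ahead of the base, about 15 mm above its seat. I lower it gently.

play_rows(increments=[{"offset": [0,-0.8,3],"twist": 0,"grip": 0},{"offset": [0,-0.8,6],"twist": 0,"grip": 0},{"offset": [0,-0.8,9],"twist": 0,"grip": 0},{"offset": [0,-0.8,12],"twist": 0,"grip": 0},{"offset": [0,-0.8,13],"twist": 0,"grip": 0}])

```text
time: 39.55
tool_pos: [0.4683, 0.3581, 0.2012]
tool_rot: [-0.001, 0.003, 1.0, -0.0]
contact_force: [-0.2, -0.4, -2.6]
gripper_width: 0.249
```

play_rows(increments=[{"offset": [0,0,0.5],"twist": 0,"grip": 0},{"offset": [0,0,1],"twist": 0,"grip": 0},{"offset": [0,0,1.5],"twist": 0,"grip": 0},{"offset": [0,0,1.5],"twist": 0,"grip": 0}])

```text
time: 39.88
tool_pos: [0.4687, 0.3584, 0.2011]
tool_rot: [0.0, 0.003, 1.0, 0.0]
contact_force: [-1.0, -0.6, -1.4]
gripper_width: 0.248
```

play_rows(increments=[{"offset": [0,0,0.5],"twist": 0,"grip": 0},{"offset": [0,0,1],"twist": 0,"grip": 0},{"offset": [0,0,1],"twist": 0,"grip": 0}])

```text
time: 40.13
tool_pos: [0.4688, 0.3585, 0.201]
tool_rot: [0.0, 0.003, 1.0, -0.0]
contact_force: [-3.3, -2.7, 6.4]
gripper_width: 0.243
```

play_rows(increments=[{"offset": [0,0,0],"twist": 0,"grip": 0.3},{"offset": [0,0,0],"twist": 0,"grip": 0.4},{"offset": [0,0,0],"twist": 0,"grip": 0.5},{"offset": [0,0,0],"twist": 0,"grip": 0.6},{"offset": [0,0,0],"twist": 0,"grip": 0.6}])

```text
time: 40.55
tool_pos: [0.4687, 0.3583, 0.1997]
tool_rot: [0.0, 0.003, 1.0, 0.0]
contact_force: [0.2, -0.4, -0.3]
gripper_width: 0.599
```

play_rows(increments=[{"offset": [0,0,-5],"twist": 0,"grip": 0.6},{"offset": [0,0,-30],"twist": 0,"grip": 0.6},{"offset": [0,0,-70],"twist": 0,"grip": 0.7},{"offset": [0,0,-110],"twist": 0,"grip": 0.7},{"offset": [0,0,-150],"twist": 0,"grip": 0.7}])

```text
time: 40.97
tool_pos: [0.4683, 0.3581, 0.3513]
tool_rot: [-0.0, 0.003, 1.0, -0.0]
contact_force: [0.9, 1.3, -0.4]
gripper_width: 0.704
```

play_rows(increments=[{"offset": [35,0,-10],"twist": 0,"grip": 0.7},{"offset": [60,0,-20],"twist": 0,"grip": 0.7},{"offset": [60,0,-20],"twist": 0,"grip": 0.7}])

```text
time: 41.22
tool_pos: [0.4063, 0.3592, 0.3735]
tool_rot: [0.002, 0.002, 1.0, 0.002]
contact_force: [0.5, 0.4, 0.3]
gripper_width: 0.7
```

```bash
python3 -c "
from h import *
where()
for c in('scene','top'):
    cv2.imwrite(f'pics/{c}9.png',manip.grab_frame(c))
    for q in 'fork_grip fork_tip'.split(): print(c,q,tips(q,c))
rel(1)
im=[]
for c in('scene','top'):
    f=cv2.imread(f'pics/{c}9.png')
    for P,h in(([.60,.05,.095],35),([.50,.358,.045],35)):
        x,y=px(c,P); im.append(cv2.convertScaleAbs(cv2.resize(f[y-h:y+h,x-h:x+h],(300,300),interpolation=2),alpha=1.4))
cv2.imwrite('pics/c9.png',np.vstack([np.hstack(im[:2]),np.hstack(im[2:])]))"
```

```text
t 41.2167 grasp [0.4068 0.3598 0.2185] yang 89.73 z [ 0.003  0.003 -1.   ] F [0.5 0.4 0.3] g 0.7 q6 -0.98
scene fork_grip [(0.86, [0.2652, 0.3779, 0.013]), (0.78, [0.4711, 0.3628, 0.0411]), (0.28, [0.5821, 0.0115, -0.0028])]
scene fork_tip [(0.57, [0.3587, 0.4288, 0.0139])]
top fork_grip [(0.97, [0.4724, 0.3599, 0.0429]), (0.34, [0.7645, 0.2259, 0.0033])]
top fork_tip [(0.73, [0.5781, 0.3574, 0.0325])]
scene clip_lug 0.55 d 0.0544 lat -0.0014 z 0.0966
scene clip_rib 0.61 d 0.032 lat -0.0002 z 0.0903
scene clip_seat 0.66 d 0.0003 lat -0.0028 z 0.0933
top clip_lug 0.72 d 0.0511 lat 0.0001 z 0.0998
top clip_rib 0.77 d 0.0336 lat 0.0003 z 0.0982
top clip_rib 0.16 d 0.0024 lat -0.0007 z 0.0932
top clip_seat 0.65 d -0.0004 lat 0.0037 z 0.0897
```

View pics/c9.png

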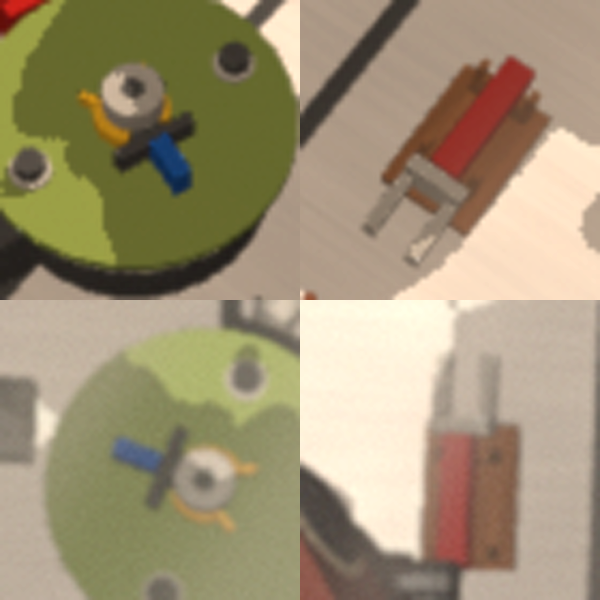

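The clip is seated round the spindle column and the fork lies in its rest between the lips. The gripper is clear of everything. I hand in.

```bash
python3 -c "
from h import *
print(manip.job_done())"
```

```text
the job is handed in; nothing more can be done
None
```

I put the clip on the spindle with the fork, laid the fork back in its wooden rest and handed the job in at about 42 s of the 72 s allowed.

- **Clip placed:** I picked it up by the blue lug and laid it flat on the green disc in the free lane on the step-block side. Its mouth faced the spindle, about 55 mm out, and I let go of it there.
- **Pushed home:** Only the fork pushed it into the groove. The push was about 9 to 12 N, and the force then dropped to about 1 N at the snap. A further nudge gave rising force with almost no motion, so it was bottomed.
- **Last checks:** Both cameras put the clip's seat within about 4 mm of the spindle axis, which is the detectors' own accuracy. The red fork reads z about 42 mm at its starting position and shows between the lips of the rest. The gripper was open and touching nothing.
- **Disagreements:** The two cameras differ by 3 to 5 mm throughout, so I worked relative to the spindle in each view. In the last look the scene camera missed the red fork's tip; the crop and the top camera both show it in place.
- **Not checked:** I did not measure the bystanders again at the end. No stray contact force showed in any reading.

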